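Pin the filter press shut and hold it

TASK

Pull the instrument drawer open and take out the locking pin (the slim knob with a long shank, not the short wide plug beside it); fold the hinged lid of the filter press down onto its base, and push the pin down through the hole in the lid's tongue into the hole in the base below. The sprung filter cartridge inside pushes the lid back up, so push firmly down on the pin until its collar presses the lid fully shut, and finish like that, still holding the pin and pressing it down: do not let go. Leave the pots, dishes and bottle alone.

Things in the scene. Friction and masses are not known exactly. Their poses are not given: they have to be found in the camera images.
- unit_drawer0 (a joint): how far the drawer is pulled out, m: 0 shut (as it starts), 0.15 at its stop; it slides level, away from the cabinet, with about 1 to 2 N of drag and stays where left. Pull it about 0.115 m to reach the pins well.
- unit_drawer0_handle (a point): middle of the drawer's handle, a level steel bar 120 mm long (along this point's y) and about 10 mm thick, 35 mm in front of the drawer's white face; it rides with the drawer, which opens along this point's -x. The grey cabinet (220 mm deep, 240 mm wide) is 125 mm high; the bar's centre is 26 mm below its top. The drawer's rim is 103 mm above the bench.
- block_top (a point): middle of the top of a white block 46 x 120 x 42 mm fixed in the drawer; it holds the pin and the plug upright in two 13 mm holes at y +35 and -35 mm. It rides with the drawer; its centre is 88 mm behind the handle bar, its top 64 mm above the bench.
- pin: the steel locking pin, origin at its tip, z along its axis to the knob (upright in the block at the start)
- pin_grip (a point): place to grip on the pin's knob, on its axis, 16 mm below the knob's top, 26 mm above the collar's underside, 66 mm above the tip. From the tip: shank 10 mm thick, 40 mm long with a 9 mm tapered nose; collar 22 mm across, 4 mm thick; round knob 16 mm across, 38 mm long. In the block the collar rests on the block's top, the shank hangs in its hole; lift over 45 mm to clear.
- pin_tip (a point): tip of the pin's nose, on its axis; z axis points along the pin to the knob
- plug_grip (a point): middle of the head of the short blanking plug that stands in the other hole of the block (head 30 mm across, 16 mm high; not wanted). Which hole holds which changes.
- lid (a joint): angle of the lid, rad: 0 is fully shut (its stop), grows as it opens upward. It starts part open and stays where left (stiff hinge). Below about 0.08 a white filter cartridge on a spring in the base's pocket pushes it up: let go, it rises again to about 0.08. About 6 N down on the tongue shuts it fully (press with 6 to 15 N); it must be held below 0.02.
- tongue (a point): middle of the underside of the lid's steel tongue, 40 x 40 x 8 mm, fixed in the middle of the lid's free edge, 155 to 195 mm from the hinge. The lid is a grey plastic plate 150 x 120 x 8 mm, from 5 to 155 mm from the hinge. A boss 60 mm across, 6 mm high, with a 16 mm stub, stands 80 mm from the hinge; the outer face is clear between 112 and 155 mm
- lid_hinge (a point): middle of the hinge line, on the far side of the press, 46 mm above the bench; fixed to the base. Its y axis is the hinge line; the lid, when shut, stretches 195 mm from here along -x. The lid's outer (top) face is 6 mm above the hinge line when shut
- lid_hole (a point): centre of the 14 mm hole through the lid's tongue, at the tongue's outer (top) face; 175 mm from the hinge line; moves with the lid
- jig_hole (a point): centre of the mouth of the 12.5 mm hole that goes straight down through the lug of the base, 40 mm above the bench (40 mm deep, open below); 175 mm from the hinge line along -x. The base is an aluminium block 150 x 120 x 40 mm with this 40 x 40 mm lug in the middle of its near edge; fixed to the bench. z axis up.
- pot_a: a lidded specimen pot, 60 mm across, 60 mm high; a bystander, origin under its centre; leave it alone
- pot_b: a lidded specimen pot, 60 mm across, 60 mm high; a bystander, origin under its centre; leave it alone
- pot_c: a lidded specimen pot, 60 mm across, 60 mm high; a bystander, origin under its centre; leave it alone
- pot_d: a lidded specimen pot, 70 mm across, 70 mm high; a bystander, origin under its centre; leave it alone
- dishes_a: a stack of two culture dishes, 90 mm across, 30 mm high; a bystander, origin under its centre; leave it alone
- dishes_b: a stack of three culture dishes, 90 mm across, 45 mm high; a bystander, origin under its centre; leave it alone
- reagent: a brown reagent bottle, 80 mm across, 170 mm high; a bystander, origin under its centre; leave it alone
Things that resemble listed ones, but are neither listed nor needed, are in the scene too. What is shaped like the part that bears lid but green or purple is not meant.

How it is judged:
By the outcome, as a careful person would: the job done as asked, in the order asked, and still so for the second after the job is handed in, while the arm keeps its last pose, push and grip.
It also fails if it takes over 64 s, if anything falls off the work surface, if the arm or the gripper's body presses on something with over 40 N, if the wrist force passes 120 N, or if a joint passes its speed limit or range.

ROBOT

A 7-joint arm with a two-finger parallel gripper is mounted at the origin on the work surface. World frame = base frame: x ahead of the robot, y to its left, z up, the work surface at z = 0. Lengths are in m, angles in rad, forces in N, time in s.
With the tool pointing down it reaches from about 0.425 to 0.875 m from the base axis. Payload 9.9 kg.
Tool frame: the origin (TCP) lies at the very end of the fingers, on their centre line; the grasp point (between the pads) lies 19 mm behind it; x points along the fingers, z is the direction in which the jaws open and shut, and the axes are right-handed (so a half turn about x gives the same grasp; the last joint's range is limited). The gripper opens to 85 mm and grips with 20 to 120 N. Pads are 22 mm wide; open, the fingers measure 114 mm over their backs; the gripper's body (76 mm by 85 mm) begins 54 mm behind the grasp point. The pads swing forward as they close: fully open they stand 13 mm farther back than shut.
Start: joints at [-0.084, 0.576, 0.025, 1.437, -0.015, 1.129, -0.057], TCP at [0.675, 0, 0.207] pointing down, gripper open.
Joint ranges: [-2.76, 2.76], [-0.34, 2.15], [-1.52, 1.57], [0.19, 2.46], [-1.09, 4.23], [0.17, 1.99], [-2.82, 2.82]. Speed limits (rad/s): [2.22, 2.22, 3.01, 3.01, 3.14, 3.14, 3.14].

INTERFACE

Orientations are given as [roll, pitch, yaw] about the fixed x, y, z axes, in that order (R = Rz(yaw) Ry(pitch) Rx(roll)).
In Python, from cell import robot gives the robot as it stands.
- The arm moves only by the tool carry_out, never from a script. Its argument "steps" is text: rows parted by semicolons, each of 5 numbers parted by spaces: the gripper command: -1 is shut, 1 is fully open, values between are in proportion, then the shift along the tool's x, y, z in mm, then the turn about the tool's x in rad. A call has 1 to 20 rows; each row is the pose to reach, as a shift and turn from the pose commanded when the call began, along the tool's axes at that moment; what a row does not reach only later rows make up. A row lasts 1/8 s, in which the tool goes at most 62.5 mm and 10.7 degrees, less where a joint would pass 70% of its speed; a pose out of reach is approached as far as the arm can. A call with a gripper value outside its range is refused whole. The fingers move at their own pace and stop on an object; "newtons" is the grip in N (left out, the last holds). Time passes only in rows, so rows that repeat a pose let the fingers close. It gives the time, the measured TCP pose, the force and the opening at its end, in the units of the state.
- robot.get_obs(): the state, without advancing time (a new reading comes with each control period).
- robot.capture(name): name is "scene" or "side" or "wrist"; returns a dict with "pixels" (420x560x3 uint8, red, green, blue), "depth" (420x560 float32, m along the optical axis (not along the pixel's ray), 0 where there is no reading), "fx", "fy", "cx", "cy" (pixels), "eye" and "rotation" of the camera in the world; the wrist camera has in their place "hand_eye" (4x4, takes a point from camera to tool coordinates, whose origin is the TCP and whose axes are the tool frame's). Camera axes: x right, y up, looking along -z (the intrinsics and any distortion apply to the point x, -y, -z); pixel columns grow to the right and rows downward; lengths in m; the calibration is good to about 2 mm. A picture is of the moment at which its call begins: read the wrist's pose just before it.
- robot.sign_off(): hands the job in, once; it reports no verdict.
The state is a dict: "t": time; "joints": joint angles; "qd": joint speeds; "effort": joint torques, N m; "tcp_pos": TCP position; "tool_rot": TCP orientation; "contact_force": force on the tool from outside, world axes, zero at the start; "torque": the same for the moment, N m; "finger_gap": opening from 0.0 (shut) to 1.0 (fully open).
Only numpy, scipy, OpenCV 4.12 (cv2) and the standard library are available. Lean on these libraries where they do the work, as an engineer would, in place of code of your own. Each camera call takes 0.05 s, during which the arm holds its last target. There are 200 camera calls.

## Working session

There is one attempt and no reset: what is moved stays moved. The work goes in short steps, Python scripts to look and compute and a tool call to move; the robot and the scene stay as the last step left them, time stands still between calls to the robot, and variables do not carry over. Pictures are saved under pics/ and viewed, about 8 in all and at most 12, crops included, and the job is handed in when it is done.

Besides the shell and the picture viewer there is one more tool, called after ">>>" by a JSON object that holds its "method" and its "body", one argument or row to a line. carry_out: Moves the arm, as the interface text tells. Its arguments: {"type":"object","properties":{"steps":{"type":"string"},"newtons":{"type":"number"}},"required":["steps"]}

```bash
mkdir -p pics; ls; cat > h.py <<'E'
import numpy as np, cv2
from scipy.spatial.transform import Rotation as R
from cell import robot
def pose():
    o=robot.get_obs(); T=np.eye(4); T[:3,3]=o['tcp_pos']; r=np.array(o['tool_rot'],float)
    T[:3,:3]=r if r.shape==(3,3) else R.from_euler('xyz',r).as_matrix(); return T,o
def cap(n):
    T,o=pose(); c=robot.capture(n)
    if n=='wrist': M=T@np.array(c['hand_eye'])
    else:
        M=np.eye(4); r=np.array(c['rotation'],float); M[:3,:3]=r if r.shape==(3,3) else R.from_euler('xyz',r).as_matrix(); M[:3,3]=c['eye']
    c['M']=M; return c
def cloud(c):
    d=c['depth']; v,u=np.mgrid[:d.shape[0],:d.shape[1]]
    P=np.stack([(u-c['cx'])/c['fx']*d,-(v-c['cy'])/c['fy']*d,-d],-1)
    W=P@c['M'][:3,:3].T+c['M'][:3,3]; W[d<=0]=np.nan; return W
def ray(c,u,v,z):
    d=c['M'][:3,:3]@np.array([(u-c['cx'])/c['fx'],-(v-c['cy'])/c['fy'],-1]); e=c['M'][:3,3]
    return e+d*(z-e[2])/d[2]
def save(c,f): cv2.imwrite('pics/'+f,c['pixels'][...,::-1])
E
python3 - <<'E'
from h import *
import pickle
T,o=pose(); print(o)
for n in ['scene','side','wrist']:
    c=cap(n); print(n,{k:(v if np.size(v)<20 else v.shape) for k,v in c.items()})
    save(c,n+'0.png'); pickle.dump(c,open(n+'0.pkl','wb'))
E
```

```text
pics
{'t': 0.0, 'joints': array([-0.08377521,  0.57652183,  0.02481924,  1.43794275, -0.01500324,
        1.12901466, -0.0565117 ]), 'qd': array([ 0.00238586, -0.00014818,  0.00094107, -0.0005136 ,  0.00085264,
        0.00032801, -0.00094763]), 'effort': array([ 1.10782021e-03, -7.65753937e+01,  2.25157209e+00, -2.85965914e+01,
        1.54639565e-02,  1.25475466e-02,  7.09064329e-05]), 'tcp_pos': array([6.74481991e-01, 1.14847883e-06, 2.06536798e-01]), 'tool_rot': array([-3.09888466,  1.56909382, -3.09886806]), 'contact_force': array([0.56111737, 0.17393128, 0.9524932 ]), 'torque': array([ 0.02489508,  0.04885877, -0.0698692 ]), 'finger_gap': 0.9978986184733679}
scene {'pixels': (420, 560, 3), 'depth': (420, 560), 'fx': 470.52915492964104, 'fy': 470.52915492964104, 'cx': 272.62790676655067, 'cy': 200.82691702823868, 'eye': array([1.38360235, 0.58062537, 0.95958483]), 'rotation': array([0.86234156, 0.00338724, 2.15954721]), 'M': array([[-0.55531946, -0.54254096,  0.63029327,  1.38360235],
       [ 0.83163022, -0.35918777,  0.42352724,  0.58062537],
       [-0.00338724,  0.75936385, 
[... 764 characters left out ...]
'hand_eye': array([[-3.41322437e-04,  2.57418652e-01, -9.66299913e-01,
        -1.66328457e-01],
       [ 1.14363750e-03,  9.66299437e-01,  2.57418122e-01,
         6.52295710e-02],
       [ 9.99999288e-01, -1.01723423e-03, -6.24213302e-04,
         6.84968297e-04],
       [ 0.00000000e+00,  0.00000000e+00,  0.00000000e+00,
         1.00000000e+00]]), 'M': array([[ 9.99998619e-01, -1.44263730e-03,  8.25047822e-04,
         6.75491424e-01],
       [ 1.18158536e-03,  9.66287593e-01,  2.57462407e-01,
         6.52757349e-02],
       [-1.16865835e-03, -2.57461076e-01,  9.66287964e-01,
         3.72943128e-01],
       [ 0.00000000e+00,  0.00000000e+00,  0.00000000e+00,
         1.00000000e+00]])}
```

View pics/scene0.png

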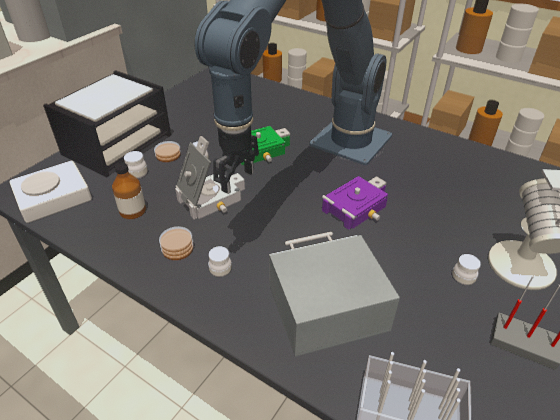

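View pics/side0.png

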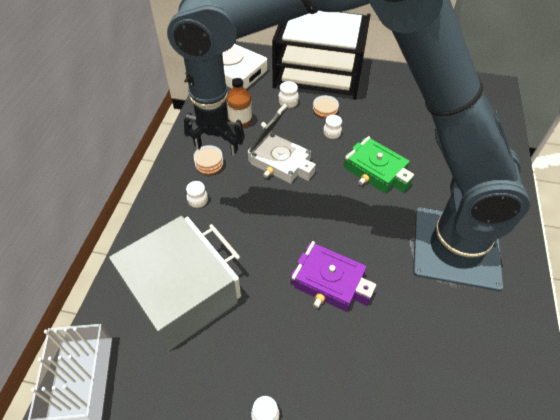

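Scene: grey press at side (282,155), lid open; purple and green decoys at (333,275) and (379,165); cabinet at (175,275) with its handle bar at (222,243).

```bash
python3 - <<'E'
from h import *
import pickle
for n in ['scene','side']:
    c=pickle.load(open(n+'0.pkl','rb')); W=cloud(c); print(n)
    # cabinet top
    m=(abs(W[...,2]-.125)<.006); 
    k,l,s,ce=cv2.connectedComponentsWithStats(m.astype(np.uint8))
    for i in range(1,k):
        if s[i,4]>300:
            p=W[l==i]; print(' z.125',s[i],p[:,2].mean().round(4),cv2.minAreaRect((p[:,:2]*1000).astype(np.float32)))
    # handle
    box=(190,225,245,275) if n=='side' else (280,228,345,252)
    u0,v0,u1,v1=box; P=W[v0:v1,u0:u1]; px=c['pixels'][v0:v1,u0:u1].astype(int)
    m=(P[...,2]>.085)&(P[...,2]<.112); p=P[m]; print(' handle',len(p),p.mean(0).round(4) if len(p) else '',cv2.minAreaRect((p[:,:2]*1000).astype(np.float32)))
    # press
    x0=(235,95,325,190) if n=='side' else (165,130,255,225)
    u0,v0,u1,v1=x0; P=W[v0:v1,u0:u1]; m=(abs(P[...,2]-.040)<.004)
    p=P[m]; print(' base',len(p),cv2.minAreaRect((p[:,:2]*1000).astype(np.float32)))
    big=cv2.resize(c['pixels'][v0:v1,u0:u1],None,fx=4.4,fy=4.4,interpolation=cv2.INTER_CUBIC); cv2.imwrite(f'pics/{n}crop.png',big[...,::-1])
a=cv2.imread('pics/scenecrop.png');b=cv2.imread('pics/sidecrop.png')
h=max(a.shape[0],b.shape[0]);z=lambda i:cv2.copyMakeBorder(i,0,h-i.shape[0],0,0,0)
cv2.imwrite('pics/both.png',cv2.hconcat([z(a),z(b)]))
E
```

```text
scene
 z.125 [  0   0 202  89 586] 0.1249 ((-4.945556640625, -1212.8377685546875), (1205.2239990234375, 43.672447204589844), 1.8098214864730835)
 z.125 [274  10  53  23 538] 0.1244 ((-624.3485107421875, -591.5057983398438), (303.447021484375, 238.27700805664062), 48.441707611083984)
 z.125 [373  23  52  27 471] 0.1246 ((-744.7254638671875, -145.30093383789062), (150.3700714111328, 350.9595947265625), 89.35810089111328)
 z.125 [ 432   32  128   56 2197] 0.1248 ((-743.2574462890625, 324.8568420410156), (501.69464111328125, 350.8176574707031), 89.02978515625)
 z.125 [ 270  235  130   89 7078] 0.1222 ((715.3096313476562, 294.0880126953125), (209.83595275878906, 242.19329833984375), 50.10934829711914)
 handle 286 [0.6263 0.1835 0.1006] ((631.5989990234375, 187.3120880126953), (45.80555725097656, 163.91448974609375), 50.043670654296875)
 base 506 ((542.0018310546875, -210.85610961914062), (122.31733703613281, 204.3250732421875), 69.42037963867188)
side
 z.125 [  0   0  95 109 413] 0.1251 ((1442.6473388671875, -479.91033935546875), (15.265486717224121, 668.9864501953125), 0.03293130546808243)
 z.125 [ 109  215  125  116 7576] 0.1247 ((715.5199584960938, 292.634521484375), (206.10992431640625, 244.76873779296875), 50.16621017456055)
 handle 378 [0.6239 0.1939 0.105 ] ((625.3546142578125, 196.3817138671875), (52.013458251953125, 184.29991149902344), 50.247562408447266)
 base 1352 ((591.537109375, -312.012939453125), (273.2769470214844, 375.4808654785156), 7.246347427368164)
```

View pics/both.png

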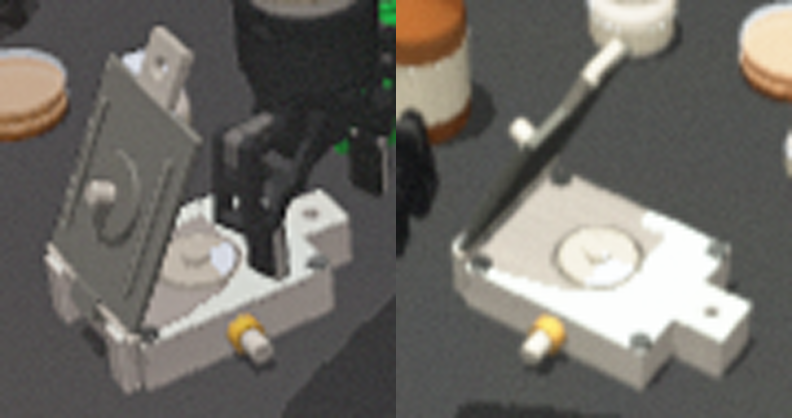

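Press crop: jig hole at left-crop (311,213) and right-crop (711,311); lid is open about 60°, with its hinge on the left/rear edge. Now I'll measure the press frame, lid plane and handle.

```bash
python3 - <<'E'
from h import *
import pickle
C={n:pickle.load(open(n+'0.pkl','rb')) for n in ['scene','side']}
print('hole',ray(C['scene'],165+311/4.4,130+213/4.4,.04).round(4),ray(C['side'],235+(711-396)/4.4,95+311/4.4,.04).round(4))
for n,box in [('scene',(175,170,250,205)),('side',(245,130,318,185))]:
    c=C[n];W=cloud(c);hsv=cv2.cvtColor(c['pixels'],cv2.COLOR_RGB2HSV)
    u0,v0,u1,v1=box; m=np.zeros(W.shape[:2],bool); m[v0:v1,u0:u1]=1
    m&=(abs(W[...,2]-.04)<.006)&(hsv[...,2]>110)
    k,l,s,_=cv2.connectedComponentsWithStats(m.astype(np.uint8)); i=1+np.argmax(s[1:,4]); p=W[l==i]
    print(n,'base',s[i],p.mean(0).round(4),cv2.minAreaRect((p[:,:2]*1000).astype(np.float32)))
    # lid: pixels in box, z>.07, within 0.2 of base
    b=p.mean(0); q=(np.hypot(W[...,0]-b[0],W[...,1]-b[1])<.17)&(W[...,2]>.075)&(W[...,2]<.25)
    bx=(170,130,208,205) if n=='scene' else (244,100,292,155); mm=np.zeros_like(q); mm[bx[1]:bx[3],bx[0]:bx[2]]=1
    q&=mm; P=W[q]
    best=None;rng=np.random.default_rng(0)
    for _ in range(300):
        a=P[rng.choice(len(P),3,False)]; nn=np.cross(a[1]-a[0],a[2]-a[0]); L=np.linalg.norm(nn)
        if L<1e-6: continue
        nn/=L; d=abs((P-a[0])@nn)<.004
        if best is None or d.sum()>best.sum(): best=d
    I=P[best]; ce=I.mean(0); nn=np.linalg.svd(I-ce)[2][2]; nn*=np.sign(nn[2]); print(' lid',len(P),len(I),ce.round(4),'n',nn.round(3),'angle',np.arccos(nn[2]).round(3),'zmax',I[:,2].max().round(3))
    # handle
    c=C[n]; d=np.array([-.641,-.767]); e=np.array([.767,-.641])
    s1=(W[...,:2]-[.7154,.2934]); al=s1@d; ac=s1@e
    hm=(al>.118)&(al<.18)&(abs(ac)<.1)&(W[...,2]>.085)&(W[...,2]<.115)
    print(' handle',hm.sum(),'along',np.percentile(al[hm],[5,50,95]).round(4),'across',np.percentile(ac[hm],[2,98]).round(4),'z',np.percentile(W[...,2][hm],[5,50,95]).round(4))
E
```

```text
hole [ 0.4665 -0.1769  0.04  ] [ 0.4602 -0.1814  0.04  ]
scene base [197 173  47  32 585] [ 0.5414 -0.1948  0.0376] ((529.31640625, -186.01300048828125), (170.90293884277344, 120.97090148925781), 28.421178817749023)
 lid 1144 879 [ 0.5878 -0.2258  0.1448] n [ 0.842 -0.313  0.44 ] angle 1.115 zmax 0.223
 handle 239 along [0.1309 0.1481 0.1543] across [-0.0582  0.0618] z [0.0944 0.0993 0.103 ]
side base [ 248  134   68   42 1416] [ 0.5419 -0.2114  0.0399] ((535.921875, -212.8302459716797), (127.19811248779297, 201.2311248779297), 68.54457092285156)
 lid 351 287 [ 0.5825 -0.213   0.1553] n [ 0.837 -0.354  0.417] angle 1.141 zmax 0.226
 handle 253 along [0.1257 0.1494 0.1563] across [-0.0618  0.0603] z [0.0983 0.1025 0.1061]
```

>>> {"method": "carry_out", "body": {
  "steps": "-0.25 0 60 -20 -0.17; -0.25 0 110 -35 -0.34; -0.25 0 150 -45 -0.51; -0.25 0 179 -55 -0.69; -0.25 0 179 -55 -0.875; -0.25 0 179 -55 -0.875; -0.25 0 179 -55 -0.875",
  "newtons": 40
}}

```text
t: 1.02
tcp_pos: [0.6202, 0.1782, 0.2072]
tool_rot: [3.121, 1.57, -2.293]
contact_force: [0.6, -1.5, -0.8]
finger_gap: 0.372
```

```bash
cat >> h.py <<'E'
def wl(c,T,o): print('tcp',np.round(T[:3,3],4),'y',T[:3,1].round(3),'z',T[:3,2].round(3),'F',np.round(o['contact_force'],2),'gap',round(o['finger_gap'],3),'t',round(o['t'],2))
E
python3 - <<'E'
from h import *
import pickle
T,o=pose(); c=cap('wrist'); wl(c,T,o); save(c,'w1.png'); pickle.dump(c,open('w1.pkl','wb'))
W=cloud(c); d=np.array([-.641,-.767]); e=np.array([.767,-.641]); s=W[...,:2]-[.7154,.2934]; al=s@d; ac=s@e
hm=(al>.125)&(al<.18)&(abs(ac)<.1)&(W[...,2]>.088)&(W[...,2]<.115)
p=W[hm]; print(hm.sum(),p[:,2].mean(),cv2.minAreaRect((p[:,:2]*1000).astype(np.float32)),np.percentile(al[hm],[5,50,95]))
t=(abs(W[...,2]-.125)<.008); print(W[t].mean(0), al[t].max())
E
```

```text
tcp [0.6202 0.1782 0.2072] y [-0.764  0.645  0.   ] z [ 0.645  0.764 -0.   ] F [ 0.57 -1.53 -0.8 ] gap 0.372 t 1.02
2933 0.10283773368046868 ((624.1632690429688, 185.44659423828125), (32.73443603515625, 129.4359130859375), 50.217227935791016) [0.13020093 0.15065263 0.1568718 ]
[0.6820626  0.28788999 0.1248711 ] 0.10271046170368377
```

View pics/w1.png

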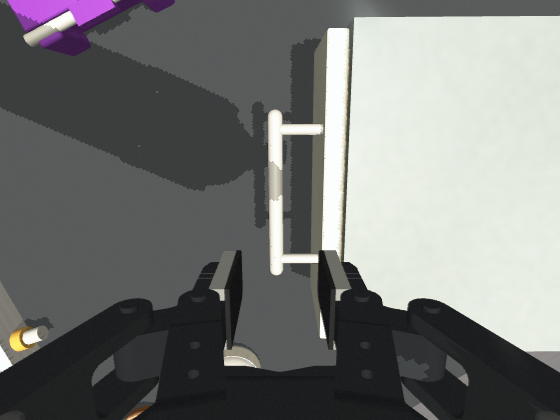

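Bar runs (275,112) to (277,272) in the wrist view, with posts to the drawer face at column ~325; the gripper is aligned square to it.

```bash
python3 - <<'E'
from h import *
import pickle
c=pickle.load(open('w1.pkl','rb')); T,_=pose()
for uv in [(275,112),(276,192),(277,272)]:
    p=ray(c,*uv,.1); print(p.round(4),'tool mm',((p-T[:3,3])@T[:3,:3]*1000).round(1))
E
```

```text
[0.5694 0.2175 0.1   ] tool mm [107.2  64.2  -2.6]
[0.6152 0.1797 0.1   ] tool mm [107.2   4.8  -2.1]
[0.6666 0.1373 0.1   ] tool mm [107.2 -61.9  -1.4]
```

>>> {"method": "carry_out", "body": {
  "steps": "-0.28 40 2 -2 0; -0.28 80 2 -2 0; -0.28 110 2 -2 0; -0.28 127 2 -2 0; -0.28 127 2 -2 0; -1 127 2 -2 0; -1 127 2 -2 0; -1 127 2 -2 0; -1 127 2 -10 0; -1 127 2 -25 0; -1 127 2 -42 0; -1 127 2 -60 0; -1 127 2 -78 0; -1 127 2 -96 0; -1 127 2 -110 0; -1 127 2 -119 0; -1 127 2 -119 0; -1 127 2 -119 0",
  "newtons": 50
}}

```text
t: 3.32
tcp_pos: [0.5426, 0.0895, 0.0805]
tool_rot: [-0.076, 1.57, 0.8]
contact_force: [-0.2, -0.2, -0.6]
finger_gap: -0.0
```

Gap reads 0, so the bar wasn't held. Looking.

```bash
python3 - <<'E'
from h import *
import pickle
T,o=pose(); c=cap('wrist'); wl(c,T,o); s=cap('side'); 
cv2.imwrite('pics/p2.png',cv2.hconcat([cv2.resize(c['pixels'],(400,300)),cv2.resize(s['pixels'][180:345,90:310],(400,300))])[...,::-1])
pickle.dump(c,open('w2.pkl','wb'))
E
```

```text
tcp [0.5426 0.0895 0.0805] y [-0.768  0.641 -0.   ] z [0.641 0.768 0.001] F [-0.25 -0.16 -0.62] gap -0.0 t 3.33
```

View pics/p2.png

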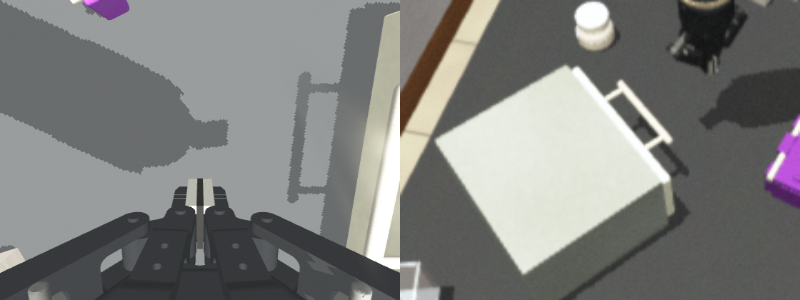

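```bash
python3 - <<'E'
from h import *
for n in ['side','scene']:
    c=cap(n);W=cloud(c);d=np.array([-.641,-.767]); e=np.array([.767,-.641]); s=W[...,:2]-[.7154,.2934]; al=s@d; ac=s@e
    hm=(al>.118)&(al<.28)&(abs(ac)<.1)&(W[...,2]>.085)&(W[...,2]<.115)
    print(n,hm.sum(),np.percentile(al[hm],[5,50,95]).round(4),np.percentile(ac[hm],[2,98]).round(4),np.percentile(W[...,2][hm],[5,50,95]).round(4))
    save(c,n+'3.png')
E
```

```text
side 268 [0.1254 0.1498 0.158 ] [-0.0627  0.0595] [0.098  0.1028 0.1082]
scene 261 [0.1317 0.1484 0.2567] [-0.0587  0.0617] [0.0947 0.0998 0.1097]
```

>>> {"method": "carry_out", "body": {
  "steps": "-0.28 -50 0 0 0; -0.28 -50 0 40 0; -0.28 -50 0 80 0; -0.28 -50 0 117 0; -0.28 -50 0 117 0; -0.28 -20 0 117 0; -0.28 0 0 117 0; -0.28 2 0 117 0; -0.28 2 0 117 0"
}}

```text
t: 4.65
tcp_pos: [0.6173, 0.1785, 0.0789]
tool_rot: [-0.993, 1.57, -0.118]
contact_force: [-1.0, 0.6, 0.8]
finger_gap: 0.366
```

```bash
python3 - <<'E'
from h import *
T,o=pose(); c=cap('wrist'); wl(c,T,o); s=cap('side')
cv2.imwrite('pics/p4.png',cv2.hconcat([cv2.resize(c['pixels'],(400,300)),cv2.resize(s['pixels'][180:312,170:346],(400,300),interpolation=cv2.INTER_CUBIC)])[...,::-1])
E
```

```text
tcp [0.6173 0.1785 0.0789] y [-0.767  0.641 -0.   ] z [0.641 0.767 0.   ] F [-0.98  0.57  0.83] gap 0.366 t 4.65
```

View pics/p4.png

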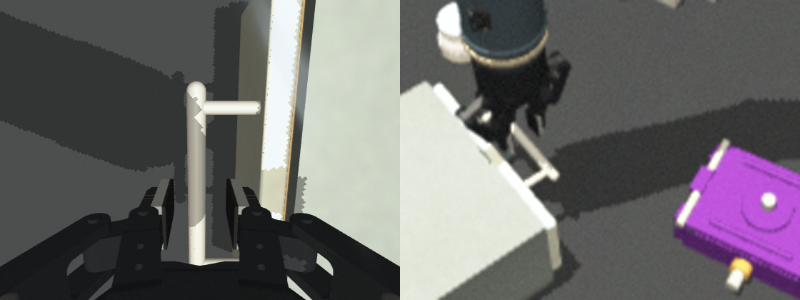

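The bar (wrist panel column ~197) lies between the pads. Close with plenty of time and check.

>>> {"method": "carry_out", "body": {
  "steps": "-1 0 0 0 0; -1 0 0 0 0; -1 0 0 0 0; -1 0 0 0 0; -1 0 0 0 0; -1 0 0 0 0",
  "newtons": 80
}}

```text
t: 5.5
tcp_pos: [0.6183, 0.1786, 0.0805]
tool_rot: [-0.758, 1.568, 0.116]
contact_force: [-2.7, -1.5, 13.6]
finger_gap: -0.001
```

```bash
python3 - <<'E'
from h import *
T,o=pose(); c=cap('wrist'); wl(c,T,o)
cv2.imwrite('pics/p5.png',cv2.resize(c['pixels'][120:420,150:450],(600,600))[...,::-1])
E
```

```text
tcp [0.6183 0.1786 0.0805] y [-0.767  0.641 -0.002] z [0.641 0.767 0.002] F [-2.7  -1.55 13.62] gap -0.001 t 5.5
```

View pics/p5.png

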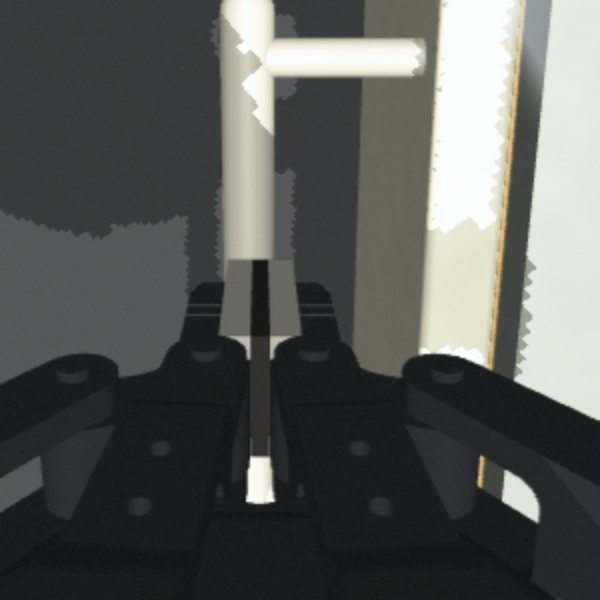

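```bash
python3 - <<'E'
from h import *
T,o=pose(); c=cap('wrist'); W=cloud(c)
for n,(a,b) in dict(barfar=(245,150),barnear=(248,235),padL=(238,300),padR=(280,300),strip=(260,300),stripup=(260,275),thru=(262,488),thru2=(260,430)).items():
    u,v=150+a//2,120+b//2; print(n,c['depth'][v,u].round(4),W[v,u].round(4),'tool',((W[v,u]-T[:3,3])@T[:3,:3]*1000).round(1))
E
```

```text
barfar 0.1469 [0.5921 0.1973 0.1034] tool [-23.   32.   -2.4]
barnear 0.15 [0.606  0.1867 0.1048] tool [-24.4  14.6  -1.6]
padL 0.1281 [0.608  0.1831 0.1286] tool [-48.2  10.8  -3.1]
padR 0.1281 [0.6127 0.1888 0.1286] tool [-48.1  10.7   4.3]
strip 0.1281 [0.6105 0.1861 0.1286] tool [-48.1  10.7   0.8]
stripup 0.1399 [0.6106 0.186  0.1164] tool [-35.9  10.6   0.8]
thru 0.1667 [0.6552 0.1495 0.1042] tool [-23.6 -47.1   1.4]
thru2 0.1208 [0.624  0.1747 0.1409] tool [-60.4  -7.    0.8]
```

```bash
python3 - <<'E'
from h import *
import pickle
c=pickle.load(open('w2.pkl','rb')); W=cloud(c); M=np.linalg.inv(c['M']); H=np.array(c['hand_eye'])
for u in (268,290):
  for v in range(236,292,5):
    p=W[v,u]; q=(M@np.r_[p,1]); print(u,v,c['depth'][v,u].round(4),(1000*(H@q)[:3]).round(1),c['pixels'][v,u])
E
```

```text
268 236 0.2613 [ 81.  -21.8  -7.6] [154 156 157]
268 241 0.2614 [ 80.3 -25.3  -7.6] [154 158 158]
268 246 0.2631 [ 80.9 -29.3  -7.6] [154 157 157]
268 251 0.1459 [-29.7  10.6  -4. ] [184 185 173]
268 256 0.141 [-34.8  10.5  -3.8] [184 185 174]
268 261 0.1367 [-39.3  10.4  -3.7] [186 186 175]
268 266 0.1315 [-44.6  10.7  -3.5] [183 184 174]
268 271 0.1274 [-48.9  10.7  -3.4] [184 185 174]
268 276 0.124 [-52.5  10.5  -3.3] [184 185 174]
268 281 0.1199 [-56.6  10.7  -3.2] [184 185 174]
268 286 0.1165 [-60.1  10.7  -3.1] [183 185 174]
268 291 0.1111 [-65.5  11.7  -2.9] [55 57 59]
290 236 0.2609 [ 80.6 -21.6   8.2] [154 157 157]
290 241 0.2609 [ 79.8 -25.1   8.2] [155 158 157]
290 246 0.2633 [ 81.1 -29.4   8.3] [154 157 157]
290 251 0.1455 [-30.1  10.8   4.8] [183 184 173]
290 256 0.1412 [-34.7  10.5   4.7] [183 185 174]
290 261 0.1362 [-39.8  10.6   4.6] [183 185 174]
290 266 0.1315 [-44.6  10.7   4.4] [184 184 173]
290 271 0.1269 [-49.4  10.9   4.3] [184 186 174]
290 276 0.1246 [-51.9  10.2   4.2] [185 185 174]
290 281 0.1196 [-56.9  10.8   4.1] [186 186 175]
290 286 0.1167 [-60.   10.6   4. ] [183 186 174]
290 291 0.1118 [-64.9  11.4   3.8] [96 98 95]
```

The depth image shows the real fingertips end ~27 mm short of the reported TCP (pad ends at tool x ≈ -28), and the contact on the bar agrees. So I go 27 mm deeper than nominal.

>>> {"method": "carry_out", "body": {
  "steps": "-1 -15 0 -2 0; -0.28 -20 0 -2 0; -0.28 -20 0 -2 0; -0.28 -20 0 -2 0; -0.28 0 0 -2 0; -0.28 15 0 -2 0; -0.28 26 0 -2 0; -0.28 26 0 -2 0; -1 26 0 -2 0; -1 26 0 -2 0; -1 26 0 -2 0; -1 26 0 -2 0",
  "newtons": 50
}}

```text
t: 7.1
tcp_pos: [0.6161, 0.1772, 0.0529]
tool_rot: [-0.651, 1.57, 0.224]
contact_force: [-1.9, -1.4, 3.3]
finger_gap: 0.107
```

Held (gap 9 mm). Pull.

>>> {"method": "carry_out", "body": {
  "steps": "-1 0 0 -8 0; -1 0 0 -22 0; -1 0 0 -38 0; -1 0 0 -55 0; -1 0 0 -72 0; -1 0 0 -89 0; -1 0 0 -104 0; -1 0 0 -116 0; -1 0 0 -118 0; -1 0 0 -118 0"
}}

```text
t: 8.35
tcp_pos: [0.5394, 0.0852, 0.0528]
tool_rot: [-2.753, 1.57, -1.879]
contact_force: [0.6, -0.9, 7.7]
finger_gap: 0.109
```

>>> {"method": "carry_out", "body": {
  "steps": "-0.3 0 0 0 0; -0.3 0 0 0 0; -0.3 0 0 0 0; -0.3 -40 0 0 0; -0.3 -90 0 0 0; -0.3 -130 -10 40 0; -0.3 -140 -30 86 0; -0.3 -140 -30 86 0; -0.3 -140 -30 86 0"
}}

```text
t: 9.48
tcp_pos: [0.6176, 0.1331, 0.1915]
tool_rot: [2.622, 1.569, -2.786]
contact_force: [-0.0, -0.6, -0.4]
finger_gap: 0.35
```

```bash
python3 - <<'E'
from h import *
import pickle
T,o=pose(); c=cap('wrist'); wl(c,T,o); save(c,'w6.png'); pickle.dump((c,T),open('w6.pkl','wb'))
W=cloud(c); M=(W-T[:3,3])@T[:3,:3]*1000
z=W[...,2]
for nm,lo,hi in [('blocktop',.058,.069),('pinTop',.098,.112),('plugTop',.076,.085)]:
    m=((z>lo)&(z<hi)).astype(np.uint8); k,l,s,ce=cv2.connectedComponentsWithStats(m)
    for i in range(1,k):
        if s[i,4]>80: print(nm,s[i],W[l==i].mean(0).round(4),'tool',np.median(M[l==i],0).round(1))
E
```

```text
tcp [0.6176 0.1331 0.1915] y [-0.768  0.641  0.001] z [ 0.641  0.768 -0.002] F [-0.05 -0.59 -0.4 ] gap 0.35 t 9.47
blocktop [ 237   22  178  253 1293] [0.5868 0.1681 0.0636] tool [128.   91.7  -2. ]
blocktop [ 252   80   61  150 6686] [0.5967 0.1534 0.0639] tool [127.7  27.5   1.9]
blocktop [355 269  39   7 206] [0.7258 0.1519 0.0634] tool [127.5 -71.1  84. ]
pinTop [ 200    0  217  250 5875] [0.5462 0.1785 0.1041] tool [ 88.7 104.4 -31.5]
pinTop [196  16  18  40 115] [0.5024 0.1659 0.1113] tool [ 80.2 108.3 -49.3]
pinTop [ 142   67   83  185 3924] [0.5427 0.0923 0.103 ] tool [ 88.7  34.2 -82.8]
pinTop [201 108  18  31 119] [0.5426 0.1335 0.1114] tool [ 80.1  58.4 -48.4]
pinTop [205 175  10  37 100] [0.5772 0.1027 0.1114] tool [ 80.2  12.7 -49.5]
pinTop [272 202  22  24 405] [0.6238 0.1309 0.1053] tool [85.8 -6.   2.5]
pinTop [244 290  72  11 713] [0.6742 0.0865 0.1021] tool [ 88.9 -73.    0.4]
pinTop [369 290  23  18 214] [0.7268 0.1482 0.1019] tool [ 88.9 -73.3  82.5]
plugTop [235  16 181 234 892] [0.5476 0.2048 0.0807] tool [110.8 126.7  -1.9]
plugTop [ 263   93   40   42 1292] [0.5708 0.1754 0.0798] tool [111.8  62.7   2.5]
plugTop [245 278  70   6 343] [0.6723 0.0877 0.0804] tool [111.  -71.2   0.3]
plugTop [359 278  34   6 158] [0.724  0.1498 0.0806] tool [110.6 -71.1  81.1]
```

View pics/w6.png

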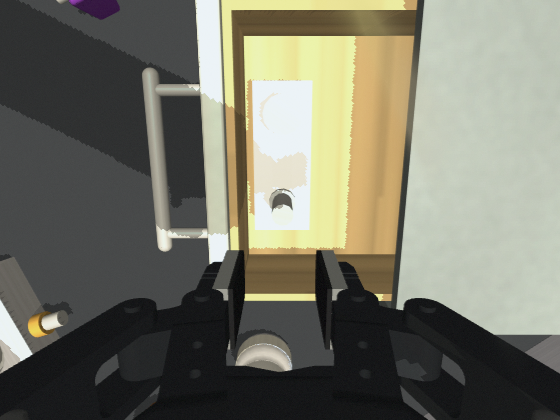

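Candidates: wide plug head at (271,114), slim knob at (283,205), standing 106 mm high. The slim one is the pin; the crop confirms it. Grasp it.

>>> {"method": "carry_out", "body": {
  "steps": "-0.3 40 -7 2 0; -0.3 80 -7 2 0; -0.3 110 -7 2 0; -0.3 130 -7 2 0; -0.3 142 -7 2 0; -0.3 147 -7 2 0; -0.3 147 -7 2 0; -1 147 -7 2 0; -1 147 -7 2 0; -1 147 -7 2 0; -1 147 -7 2 0",
  "newtons": 80
}}

```text
t: 10.9
tcp_pos: [0.6256, 0.1306, 0.0464]
tool_rot: [-0.69, 1.569, 0.185]
contact_force: [-1.6, -0.4, 7.4]
finger_gap: 0.165
```

>>> {"method": "carry_out", "body": {
  "steps": "-1 -20 0 0 0; -1 -70 0 0 0; -1 -120 0 0 0; -1 -165 -10 -20 0; -1 -174 -30 -60 -0.08; -1 -174 -55 -110 -0.16; -1 -174 -80 -160 -0.24; -1 -174 -105 -210 -0.321; -1 -174 -121 -247 -0.321; -1 -174 -121 -247 -0.321; -1 -174 -121 -247 -0.321"
}}

```text
t: 12.28
tcp_pos: [0.5597, -0.1359, 0.2195]
tool_rot: [0.054, 1.57, 1.25]
contact_force: [0.2, -0.2, -1.0]
finger_gap: 0.161
```

```bash
python3 - <<'E'
from h import *
import pickle
T,o=pose(); c=cap('wrist'); wl(c,T,o); save(c,'w7.png'); pickle.dump((c,T),open('w7.pkl','wb'))
W=cloud(c)
print('hole guess px', end=' ')
P=np.linalg.inv(c['M'])@np.array([.463,-.179,.04,1]); print(c['cx']+c['fx']*P[0]/-P[2], c['cy']-c['fy']*P[1]/-P[2])
g=cv2.cvtColor(c['pixels'],cv2.COLOR_RGB2HSV)
E
```

```text
tcp [ 0.5597 -0.1359  0.2195] y [-0.931  0.366  0.   ] z [0.366 0.931 0.001] F [ 0.16 -0.18 -0.98] gap 0.161 t 12.28
hole guess px 195.92651639172237 100.00513176992638
```

View pics/w7.png

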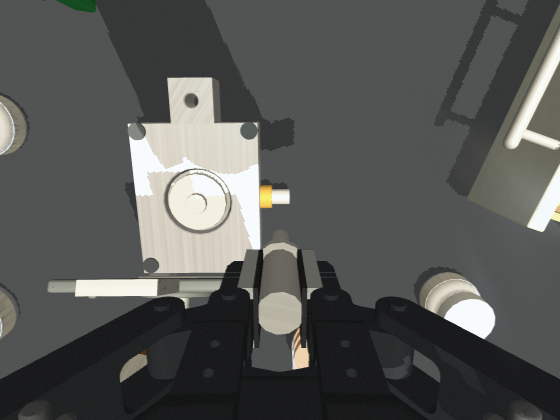

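The jig hole is at (191,100), press square to the view; the pin hangs straight at (280,240–310).

```bash
python3 - <<'E'
from h import *
import pickle
c,T=pickle.load(open('w7.pkl','rb')); W=cloud(c)
g=cv2.cvtColor(c['pixels'],cv2.COLOR_RGB2GRAY)
r=g[88:113,178:206]; m=(r<90).astype(np.uint8); k,l,s,ce=cv2.connectedComponentsWithStats(m); 
for i in range(1,k): print(s[i],ce[i]+[178,88])
i=1+np.argmax(s[1:,4]); u,v=ce[i]+[178,88]
def tl(p): return ((p-T[:3,3])@T[:3,:3]*1000).round(1)
h=ray(c,u,v,.04); print('hole',h.round(4),tl(h))
for q in [(129,124),(259,124),(144,272),(262,215),(169,78),(214,78)]: p=ray(c,*q,.04); print(q,p.round(4),tl(p))
M=(W-T[:3,3])@T[:3,:3]*1000
# pin tip region points and lid points
for q in [(280,238),(280,246),(280,300),(280,325),(100,287),(150,287),(200,287),(230,287)]: print(q,M[q[1],q[0]].round(1),W[q[1],q[0]].round(4))
E
```

```text
[ 8  6 12 12 80] [191.6625  98.925 ]
hole [ 0.4607 -0.1822  0.04  ] [179.4  75.2 -79.4]
(129, 124) [ 0.4598 -0.2455  0.04  ] [ 179.4   52.9 -138.7]
(259, 124) [ 0.5036 -0.1336  0.04  ] [179.5  53.1 -18.5]
(144, 272) [ 0.5979 -0.3001  0.04  ] [ 179.4  -95.6 -138.9]
(262, 215) [ 0.5857 -0.164   0.04  ] [179.5 -34.5 -16.7]
(169, 78) [ 0.437  -0.1935  0.04  ] [179.4  93.1 -98.6]
(214, 78) [ 0.4517 -0.156   0.04  ] [179.4  93.2 -58.3]
(280, 238) [-0.2  5.4  0.7] [ 0.555  -0.1333  0.2197]
(280, 246) [-21.7   9.5   0.7] [ 0.5512 -0.1319  0.2411]
(280, 300) [-59.1   5.    0.6] [ 0.5553 -0.1336  0.2786]
(280, 325) [-58.7  -4.6   0.6] [ 0.5642 -0.1371  0.2781]
(100, 287) [ -2.2 -19.6 -88.3] [ 0.5457 -0.2252  0.2216]
(150, 287) [ -3.7 -18.8 -63. ] [ 0.5542 -0.2014  0.2231]
(200, 287) [ 32.7 -37.4 -47.1] [ 0.5773 -0.1935  0.1868]
(230, 287) [-61.4  10.8 -15.2] [ 0.5441 -0.1462  0.2809]
```

```bash
python3 - <<'E'
from h import *
import pickle
c,T=pickle.load(open('w7.pkl','rb')); W=cloud(c); M=(W-T[:3,3])@T[:3,:3]*1000
for v in (250,256,262,266,270,276,284,292):
    print(v,[ (u,*M[v,u].round(0).astype(int)) if np.isfinite(M[v,u,0]) else (u,) for u in (228,234,238,242,247,252,257)])
g=M[...,0]; m=(g>-62)&(g<-54)&(abs(M[...,2])<10)&(abs(M[...,1])<10); p=M[m]; print('knob',m.sum(),p[:,1].min(),p[:,1].max(),p[:,2].min(),p[:,2].max())
m=(g>-3)&(g<27)&(abs(M[...,2])<10)&(abs(M[...,1])<12); p=M[m]; print('nose',m.sum(),p.max(0),np.median(p,0))
E
```

```text
250 [(228, np.int64(179), np.int64(-71), np.int64(-52)), (234, np.int64(180), np.int64(-72), np.int64(-46)), (238, np.int64(179), np.int64(-71), np.int64(-41)), (242, np.int64(180), np.int64(-72), np.int64(-37)), (247, np.int64(-28), np.int64(10), np.int64(-13)), (252, np.int64(-29), np.int64(10), np.int64(-11)), (257, np.int64(-29), np.int64(10), np.int64(-9))]
256 [(228, np.int64(179), np.int64(-78), np.int64(-52)), (234, np.int64(179), np.int64(-78), np.int64(-46)), (238, np.int64(180), np.int64(-78), np.int64(-42)), (242, np.int64(180), np.int64(-78), np.int64(-38)), (247, np.int64(-35), np.int64(10), np.int64(-12)), (252, np.int64(-34), np.int64(10), np.int64(-10)), (257, np.int64(-35), np.int64(11), np.int64(-8))]
262 [(228, np.int64(180), np.int64(-85), np.int64(-52)), (234, np.int64(-32), np.int64(7), np.int64(-18)), (238, np.int64(-32), np.int64(6), np.int64(-16)), (242, np.int64(-31), np.int64(6), np.int64(-15)), (247, np.int64(-41), np.int64(11), np.int64(-12)), (252, np.int64(-40), np.int64(10), np.int64(-10)), (257, np.int64(-41), np.int64(10), np.int64(-8))]
266 [(228, 
[... 1237 characters left out ...]
np.int64(11), np.int64(-12)), (247, np.int64(-59), np.int64(11), np.int64(-10)), (252, np.int64(-60), np.int64(11), np.int64(-8)), (257, np.int64(-58), np.int64(10), np.int64(-7))]
292 [(228, np.int64(-70), np.int64(13), np.int64(-15)), (234, np.int64(-68), np.int64(13), np.int64(-13)), (238, np.int64(-65), np.int64(11), np.int64(-12)), (242, np.int64(-65), np.int64(11), np.int64(-11)), (247, np.int64(-65), np.int64(11), np.int64(-10)), (252, np.int64(-61), np.int64(9), np.int64(-8)), (257, np.int64(-60), np.int64(9), np.int64(-7))]
knob 2564 -9.99563421450352 9.987725882721916 -9.978603279876701 9.944541330992172
nose 161 [18.3114901  5.6497075  5.3874049] [7.19076248 4.72252248 0.23080952]
```

Finger ends sit at tool x ≈ -28; the pin tip is at +23. I'll fold the lid with the inner finger, the pin hanging just outside the lid's side edge.

>>> {"method": "carry_out", "body": {
  "steps": "-1 0 -35 -3 0; -1 0 -70 -6 0; -1 20 -74 -6 0; -1 50 -74 -6 0; -1 69 -70 -6 0; -1 72 -56 -6 0; -1 80 -41 -6 0; -1 88 -26 -6 0; -1 97 -16 -6 0; -1 107 -6 -6 0; -1 107 -6 -6 0",
  "newtons": 90
}}

```text
t: 13.7
tcp_pos: [0.562, -0.1437, 0.1115]
tool_rot: [1.698, 1.569, 2.895]
contact_force: [0.6, 1.3, -0.3]
finger_gap: 0.163
```

```bash
python3 - <<'E'
from h import *
import pickle
T,o=pose(); c=cap('side'); wl(c,T,o); w=cap('wrist'); print(o['torque'])
cv2.imwrite('pics/p8.png',cv2.hconcat([cv2.resize(w['pixels'],(400,300)),cv2.resize(c['pixels'][85:205,215:375],(400,300),interpolation=cv2.INTER_CUBIC)])[...,::-1])
E
```

```text
tcp [ 0.562  -0.1437  0.1115] y [-0.931  0.365  0.002] z [ 0.365  0.931 -0.   ] F [ 0.57  1.29 -0.34] gap 0.163 t 13.7
[ 0.2532853  -0.0036143  -0.00490603]
```

View pics/p8.png

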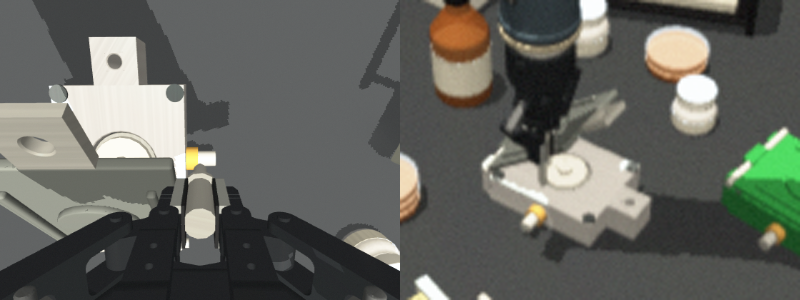

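The lid is following the finger (tongue hole at left-panel (37,147)), with the pin straight and clear of its edge. Continue down.

>>> {"method": "carry_out", "body": {
  "steps": "-1 11 9 0 0; -1 22 17 0 0; -1 35 23 0 0; -1 47 29 0 0; -1 58 32 0 0; -1 68 35 0 0; -1 73 36 0 0; -1 73 36 0 0"
}}

```text
t: 14.8
tcp_pos: [0.5293, -0.1311, 0.039]
tool_rot: [1.591, 1.57, 2.787]
contact_force: [1.4, 2.7, -2.4]
finger_gap: 0.163
```

```bash
python3 - <<'E'
from h import *
T,o=pose(); wl(None,T,o)
E
```

```text
tcp [ 0.5293 -0.1311  0.039 ] y [-0.931  0.366  0.001] z [ 0.366  0.931 -0.   ] F [ 1.42  2.72 -2.35] gap 0.163 t 14.8
```

>>> {"method": "carry_out", "body": {
  "steps": "-1 -30 0 0 0; -1 -70 0 0 0; -1 -100 0 0 0; -1 -110 -5 -36 0; -1 -110 -10 -72 0; -1 -110 -10 -72 0; -1 -110 -10 -72 0"
}}

```text
t: 15.68
tcp_pos: [0.5123, -0.2019, 0.1495]
tool_rot: [1.128, 1.571, 2.323]
contact_force: [0.7, 0.4, -0.8]
finger_gap: 0.161
```

```bash
python3 - <<'E'
from h import *
import pickle
T,o=pose(); c=cap('wrist'); wl(c,T,o); save(c,'w9.png'); pickle.dump((c,T),open('w9.pkl','wb'))
E
```

```text
tcp [ 0.5123 -0.2019  0.1495] y [-0.93   0.367  0.   ] z [0.367 0.93  0.   ] F [ 0.75  0.41 -0.83] gap 0.161 t 15.68
```

View pics/w9.png

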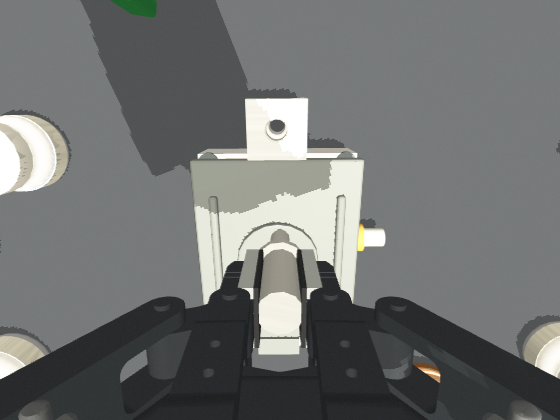

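Lid is nearly shut: tongue hole at (277,129), with the dark jig hole seen through it at (277,127). The pin nose is at (280,232).

```bash
python3 - <<'E'
from h import *
import pickle
c,T=pickle.load(open('w9.pkl','rb')); W=cloud(c); M=(W-T[:3,3])@T[:3,:3]*1000
tl=lambda p:((p-T[:3,3])@T[:3,:3]*1000).round(1)
# lid plane
m=np.zeros(W.shape[:2],bool); m[165:215,220:335]=1; m[102:116,250:304]=1; m&=(W[...,2]>.045)&(W[...,2]<.09); P=M[m]
A=np.c_[P[:,1],P[:,2],np.ones(len(P))]; k=np.linalg.lstsq(A,P[:,0],rcond=None)[0]; print('lid slope y,z',k[:2].round(4)); x=lambda y,z:k@[y,z,1]
g=cv2.cvtColor(c['pixels'],cv2.COLOR_RGB2GRAY)
for th in (70,110,150,190):
    r=(g[112:146,262:296]<th).astype(np.uint8); n,l,s,ce=cv2.connectedComponentsWithStats(r)
    for i in range(1,n):
        if s[i,4]>40: u,v=ce[i]+[262,112]; print(th,s[i],(u.round(1),v.round(1)),'z40',tl(ray(c,u,v,.04)),'z.066',tl(ray(c,u,v,.066)))
print(c['pixels'][112:146:3,277].tolist())
print('tongue z',W[108,277],W[140,262],W[150,277])
# pin
for lo,hi in [(-58,-50),(-50,-40),(-24,-19),(-14,-8),(-8,0),(0,8),(8,14),(14,20),(20,27)]:
    m=(M[...,0]>lo)&(M[...,0]<hi)&(abs(M[...,2])<13)&(abs(M[...,1])<14); 
    p=M[m]
    if len(p)>5: print(lo,hi,len(p),'ymax',np.percentile(p[:,1],97).round(1),'z',np.percentile(p[:,2],[2,50,98]).round(1))
print('knobtop', (M[...,0][250:340,260:300]).min())
E
```

```text
lid slope y,z [-0.105   0.0004]
110 [  8   8  15  12 133] (np.float64(276.7), np.float64(125.2)) z40 [109.5  54.5  -1.6] z.066 [83.5 55.5 -1.4]
150 [  8   8  15  12 152] (np.float64(276.8), np.float64(125.5)) z40 [109.5  54.3  -1.6] z.066 [83.5 55.3 -1.4]
190 [  7   7  16  15 193] (np.float64(276.5), np.float64(126.2)) z40 [109.5  53.8  -1.8] z.066 [83.5 54.8 -1.6]
[[255, 255, 255], [255, 255, 255], [253, 253, 250], [82, 84, 84], [82, 84, 85], [82, 84, 84], [83, 85, 86], [172, 167, 157], [253, 253, 250], [165, 163, 149], [242, 239, 227], [247, 245, 234]]
tongue z [ 0.45000161 -0.17859091  0.07224747] [ 0.46545173 -0.19546798  0.06927463] [ 0.475352   -0.18862763  0.06834642]
-58 -50 892 ymax 10.8 z [-12.4  -0.1  12.4]
-50 -40 880 ymax 10.8 z [-12.4   0.3  12.5]
-24 -19 406 ymax 11.1 z [-6.6  0.7  7.5]
-8 0 7 ymax 5.6 z [-1.6  0.2  1.1]
0 8 85 ymax 5.5 z [-3.5  0.2  4.7]
8 14 64 ymax 5.3 z [-4.4  0.2  4.8]
knobtop nan
```

>>> {"method": "carry_out", "body": {
  "steps": "-1 0 20 0 0; -1 0 45 -1 0; -1 0 54.6 -1.2 0; -1 15 54.6 -1.2 0; -1 30 54.6 -1.2 0; -1 45 54.6 -1.2 0; -1 60 54.6 -1.2 0; -1 70 54.6 -1.2 0; -1 78 54.6 -1.2 0; -1 78 54.6 -1.2 0",
  "newtons": 100
}}

```text
t: 16.98
tcp_pos: [0.4612, -0.1831, 0.071]
tool_rot: [1.71, 1.57, 2.906]
contact_force: [0.3, -0.9, -1.1]
finger_gap: 0.161
```

```bash
python3 - <<'E'
from h import *
T,o=pose(); wl(None,T,o); print(np.round(o['torque'],3)); J=np.array([.4607,-.1822,.04]); print('jig est - tcp tool',((J-T[:3,3])@T[:3,:3]*1000).round(1))
E
```

```text
tcp [ 0.4612 -0.1831  0.071 ] y [-0.931  0.366  0.   ] z [ 0.366  0.931 -0.   ] F [ 0.26 -0.95 -1.07] gap 0.161 t 16.98
[-0.116 -0.135  0.003]
jig est - tcp tool [31.   0.7  0.7]
```

>>> {"method": "carry_out", "body": {
  "steps": "-1 4 0.2 0.2 0; -1 8 0.2 0.2 0; -1 12 0.2 0.2 0; -1 15 0.2 0.2 0; -1 15 0.2 0.2 0"
}}

```text
t: 17.6
tcp_pos: [0.4612, -0.1829, 0.0562]
tool_rot: [-1.914, 1.571, -0.718]
contact_force: [2.2, -1.0, -0.8]
finger_gap: 0.165
```

Tip is inside the jig hole with no upward resistance. Continue.

>>> {"method": "carry_out", "body": {
  "steps": "-1 4 0 0 0; -1 8 0 0 0; -1 12 0 0 0; -1 16 0 0 0; -1 16 0 0 0; -1 16 0 0 0"
}}

```text
t: 18.35
tcp_pos: [0.461, -0.183, 0.0403]
tool_rot: [2.493, 1.57, -2.594]
contact_force: [0.9, -3.9, 1.0]
finger_gap: 0.16
```

>>> {"method": "carry_out", "body": {
  "steps": "-1 2 0 0 0; -1 4 0 0 0; -1 5 0 0 0; -1 5 0 0 0; -1 5 0 0 0"
}}

```text
t: 18.98
tcp_pos: [0.461, -0.1831, 0.0357]
tool_rot: [-2.535, 1.57, -1.339]
contact_force: [-1.3, -3.3, 6.9]
finger_gap: 0.161
```

>>> {"method": "carry_out", "body": {
  "steps": "-1 1 0 0 0; -1 2 0 0 0; -1 2 0 0 0; -1 2 0 0 0"
}}

```text
t: 19.48
tcp_pos: [0.4611, -0.1831, 0.0341]
tool_rot: [-2.21, 1.57, -1.014]
contact_force: [-2.6, -3.0, 13.5]
finger_gap: 0.159
```

```bash
python3 - <<'E'
from h import *
T,o=pose(); wl(None,T,o)
c=cap('wrist'); save(c,'w10.png'); W=cloud(c); M=(W-T[:3,3])@T[:3,:3]*1000
for n in ['wrist','side','scene']:
    c=cap(n); W=cloud(c); H=np.array([.4607,-.1822]); px=np.array([.931,-.366]); py=np.array([.366,.931])
    s=W[...,:2]-H; r=.175-s@px; y=s@py; z=W[...,2]
    for nm,lo,hi,yw in [('plate',.112,.153,.055),('whole',.015,.045,.055),('tongue',.157,.193,.018)]:
        m=(r>lo)&(r<hi)&(abs(y)<yw)&(z>.042)&(z<.066); print(n,nm,m.sum(),'z med',np.median(z[m]).round(4) if m.any() else '')
    m=(r>.01)&(r<.153)&(abs(y)<.055)&(z>.042)&(z<.058)
    if m.sum()>50: print('  slope',np.polyfit(r[m],z[m],1).round(4))
E
```

```text
tcp [ 0.4611 -0.1831  0.0341] y [-0.93   0.366 -0.001] z [ 0.366  0.93  -0.   ] F [-2.6  -2.98 13.54] gap 0.159 t 19.48
wrist plate 1876 z med 0.0517
wrist whole 0 z med 
wrist tongue 2929 z med 0.052
  slope [-0.0181  0.054 ]
side plate 221 z med 0.0521
side whole 225 z med 0.0522
side tongue 82 z med 0.0514
  slope [-0.0006  0.0525]
scene plate 275 z med 0.0484
scene whole 227 z med 0.049
scene tongue 61 z med 0.0495
  slope [-0.0063  0.0504]
```

View pics/w10.png

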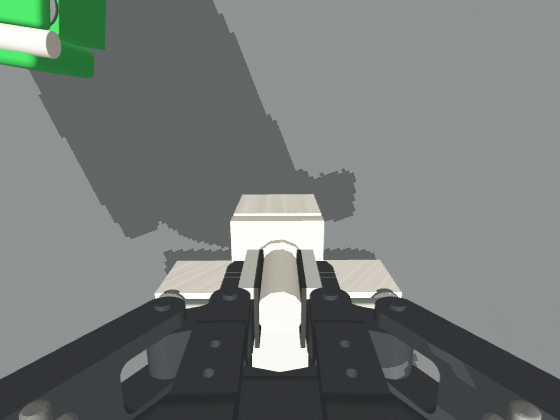

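The tongue lies flat on the lug with the collar against it at (280,247). All views show the lid level (plate and tongue tops at ~52 mm, slope ≈ 0), and it is pressed with ~13.5 N. Handing in.

```bash
python3 -c "
from h import *
T,o=pose(); wl(None,T,o); print(robot.sign_off())"
```

```text
tcp [ 0.4611 -0.1831  0.0342] y [-0.93   0.366 -0.001] z [ 0.366  0.93  -0.   ] F [-3.39 -3.09 14.46] gap 0.16 t 19.68
the job is handed in; nothing more can be done
None
```

The pin is through the lid's tongue into the base, its collar is holding the lid shut, and I handed the job in at 19.7 s with the arm still gripping and pressing.

- **Sequence:** I pulled the drawer out about 0.118 m and lifted out the slim pin, not the plug. I folded the lid down with a finger while holding the pin, then inserted and pressed it.
- **Final checks:** The side and wrist cameras put the lid's plate and tongue at about 52 mm, the shut height. The side view shows the lid level (slope about -0.001). The push read 13.5 to 14.5 N, within the 6 to 15 N range but near the top. The pin was still held (gap 0.16), and the arm had not moved between the last checks.
- **Failed or disagreed:**
  - My first two grips on the drawer handle missed. The real fingertips end about 27 mm short of the reported TCP. The second miss pressed on the bar with about 14 N; I corrected for the offset after that.
  - The scene camera read the lid 3 mm lower than the other two, but also nearly level.
  - The wrist camera's lid slope (-0.018) is unreliable because it sees little of the plate.
- **Bystanders:** I never touched the pots, dishes or bottle on purpose, but I did not measure their positions again at the end.

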